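Tighten a lens retaining ring with a pin spanner

TASK

Take the red-handled pin spanner out of its stand, seat both its pins fully in the two holes of the brass retaining ring of the clamped lens, and only then turn the ring clockwise with the spanner until it comes up against its stop. Press and turn gently so that the lens is not strained, leave the ring tight, put the spanner back upright in its stand, and leave the other things on the bench alone.

Things in the scene. Friction and masses are not known exactly. Their poses are not given: they have to be found in the camera images.
- spanner_grip (a point): Pin spanner, 66 mm tall, 160 g, upright in its stand; point on its axis, mid-height of the part of the handle to hold. Axes: x along the line of its two pins, y across the flat handle, z up. Red handle 32 mm (x) by 16 mm (y), from 26 mm below to 22 mm above this point; grip it across y. Below it a steel bridge 52 (x) by 16 (y) by 12 mm high, then the pins. Either way round fits ring and stand.
- spanner_tip (a point): Same spanner, same axes: point midway between its two pin tips, 44 mm below spanner_grip. The pins are 4 mm thick, 6 mm long, at x = +22 and -22 mm, with 1 mm chamfered tips, pointing down.
- ring_top (a point): Centre of the brass ring's top face; goes down with it but does not turn with it. Ring: 56 mm outside, 32 inside, 8 thick, two 6.5 mm through holes opposite each other, 22 mm from the centre. The bearing of the hole line is NOT measured: at the start it is within 0.6 rad either way of the fixture's x axis; see it or feel for it with the pins. Pins home, the spanner's bridge rests on the face.
- fixture: Fixed black base 110 mm square carrying the clamped lens, an aluminium barrel 72 mm across; origin at the bench under the ring's centre. The ring's face is 68 mm above, 2 mm proud of the barrel. Ring and lens float on a spring: pressed, the face gives way straight down, 2.4 N to begin plus 1.2 N per mm, at most 8 mm; over 5 mm strains the lens.
- ring (a joint): Turn of the retaining ring in rad, growing clockwise seen from above; it starts in 0 to 0.3; the hard stop (tight) is at 0.9. It turns against friction of about 0.16 N m and stays where it is left. The ring's seat gives a little in twist (4 N m per rad): it winds up 0.04 rad before the ring slips, and at the stop the torque climbs at that rate. Over 0.5 N m in all is forcing it.
- stand_seat (a point): Grey fixed stand 84 by 50 mm, 20 mm high, with a pocket 64 by 26 mm. Point: centre of the rubber pad (32 by 22 mm) in the pocket, 16 mm above the bench, on which the spanner's bridge rests, its pins hanging past the pad's ends (spanner_tip then 6 mm below this point, spanner_grip 38 mm above). x along the pocket's long side, the line of the pins.
- tray_mid (a point): Steel tray of washers, 140 by 100 by 38 mm, loose; point at half its height. Leave alone.
- barrel_mid (a point): Spare black lens barrel standing up, 54 mm across, 50 mm high, loose; point at half height. Leave alone.
- partbox_mid (a point): Clear parts box with white lid, 104 by 79 by 36 mm, loose; point at half height. Leave alone.
Mind the look-alikes: they are no part of the job. There is more than one size of the part that bears spanner_grip; the job needs the smaller. There is more than one size of the part that bears stand_seat; the job needs the smaller.

How it is judged:
By the outcome, as a careful person would: the job done as asked, in the order asked, and still so for the second after the job is handed in, with the robot touching nothing.
It also fails if it takes over 72 s, if anything falls off the work surface, if the arm or the gripper's body presses on something with over 40 N, if the wrist force passes 120 N, or if a joint passes its speed limit or range.

ROBOT

A 7-joint arm with a two-finger parallel gripper is mounted at the origin on the work surface. World frame = base frame: x ahead of the robot, y to its left, z up, the work surface at z = 0. Lengths are in m, angles in rad, forces in N, time in s.
With the tool pointing down it reaches from about 0.425 to 0.925 m from the base axis. Payload 6.8 kg.
Tool frame: the origin (TCP) lies between the finger pads; the fingertips stand 22 mm ahead of it and the grasp point (between the pads) lies 3 mm ahead of it; z points along the fingers, y is the direction in which the jaws open and shut (so a half turn about z gives the same grasp; the last joint's range is limited). The gripper opens to 85 mm and grips with 20 to 120 N. Pads are 22 mm wide; open, the fingers measure 114 mm over their backs; the gripper's body (76 mm by 85 mm) begins 54 mm behind the grasp point. The pads swing forward as they close: fully open they stand 13 mm farther back than shut.
Start: joints at [-1.434, 0.477, 0.022, 1.555, -0.011, 1.109, -0.083], TCP at [0.164, 0.655, 0.253] pointing down, gripper open.
Joint ranges: [-2.96, 2.96], [-0.34, 2.1], [-1.41, 1.46], [0.24, 2.44], [-1.37, 4.51], [0.17, 1.92], [-2.96, 2.96]. Speed limits (rad/s): [2.39, 2.39, 3.14, 3.14, 3.14, 3.14, 3.14].

INTERFACE

Orientations are given as a unit quaternion [w, x, y, z].
In Python, from station import bot gives the robot as it stands. The module is installed in compiled form; this text tells all that it offers.
- The arm moves only by the tool drive_tool, never from a script. Its argument "series" is one flat list of numbers, 7 for each row, row after row: the opening, from -1 (shut) to 1 (fully open), then the shift along the tool's x, y, z in mm, then the turn, a rotation vector about the tool's x, y, z in rad. In form: [jaw, x, y, z, wx, wy, wz, jaw, x, y, z, wx, wy, wz, ...]. A call has 1 to 12 rows; each row shifts and turns the commanded pose from where the row before left it, along the tool's axes as they then stand; what a row does not reach is not made up. A row lasts 1/8 s, in which the tool goes at most 62.5 mm and 10.7 degrees, less where a joint would pass 70% of its speed; a pose out of reach is approached as far as the arm can. A call with a gripper value outside its range is refused whole. The fingers move at their own pace and stop on an object; "force" is the grip in N (left out, the last holds). Time passes only in rows, so rows that do not move let the fingers close. It gives the time, the measured TCP pose, the force and the opening at its end, in the units of the state.
- bot.get_obs(): the state, without advancing time (a new reading comes with each control period).
- bot.read_camera(name): name is "side" or "top"; returns a dict with "pixels" (400x640x3 uint8, blue, green, red), "camera_matrix" (3x3 intrinsics, pixels), "rvec" (rotation vector, rad) and "tvec" (3), from world to camera coordinates, as OpenCV has them. Camera axes: x right, y down, z forward; pixel columns grow to the right and rows downward; lengths in m; the calibration is good to about 2 mm. A picture is of the moment at which its call begins. There is no depth.
- bot.hand_in(): hands the job in, once; it reports no verdict.
The state is a dict: "t": time; "q": joint angles; "joint_vel": joint speeds; "joint_torque": joint torques, N m; "eef_pos": TCP position; "tool_rot": TCP orientation; "contact_force": force on the tool from outside, world axes, zero at the start; "torque": the same for the moment, N m; "gripper_width": opening from 0.0 (shut) to 1.0 (fully open).
Only numpy, scipy, OpenCV 4.12 (cv2) and the standard library are available. Lean on these libraries where they do the work, as an engineer would, in place of code of your own. Each camera call takes 0.05 s, during which the arm holds its last target. There are 200 camera calls.

## Working session

There is one attempt and no reset: what is moved stays moved. The work goes in short steps, Python scripts to look and compute and a tool call to move; the robot and the scene stay as the last step left them, time stands still between calls to the robot, and variables do not carry over. Pictures are saved under pics/ and viewed, about 8 in all and at most 12, crops included, and the job is handed in when it is done.

Besides the shell and the picture viewer there is one more tool, called after "Request:" as a command line: name --argument value ..., lists and objects as JSON in quotes. drive_tool: Moves the arm, as the interface text tells. Its arguments: {"type":"object","properties":{"series":{"type":"array"},"force":{"type":"number"}},"required":["series"]}

```bash
mkdir -p pics
cat > h.py <<'E'
import cv2,numpy as np
from station import bot
def cam(n):
    c=bot.read_camera(n); c['R']=cv2.Rodrigues(np.array(c['rvec'],float))[0]; c['t']=np.array(c['tvec'],float).ravel(); c['K']=np.array(c['camera_matrix'],float); return c
def ray(c,u,v,z):
    d=c['R'].T@np.linalg.inv(c['K'])@np.array([u,v,1.]); o=-c['R'].T@c['t']; return o+d*(z-o[2])/d[2]
def proj(c,p):
    q=c['K']@(c['R']@np.array(p,float)+c['t']); return q[:2]/q[2]
E
python3 - <<'E'
from h import *
for n in('top','side'):
    c=cam(n); cv2.imwrite(f'pics/{n}0.png',c['pixels']); print(n,-c['R'].T@c['t'],c['K'][0,0],c['R'].round(2).tolist())
o=bot.get_obs(); print({k:np.round(v,3).tolist() for k,v in o.items()})
E
```

```text
top [ 0.42487506 -0.03030399  1.08360199] 460.64962697705386 [[0.01, -1.0, -0.01], [-1.0, -0.0, -0.1], [0.1, 0.01, -1.0]]
side [0.26168766 0.80619433 0.66534836] 466.75036263551664 [[-0.95, -0.3, -0.02], [-0.15, 0.55, -0.82], [0.26, -0.78, -0.57]]
{'t': 0.1, 'q': [-1.434, 0.478, 0.022, 1.556, -0.012, 1.109, -0.083], 'joint_vel': [0.002, -0.003, -0.001, -0.003, -0.001, -0.001, -0.001], 'joint_torque': [0.004, -59.777, 1.613, -28.196, 0.013, 0.005, 0.0], 'eef_pos': [0.163, 0.654, 0.252], 'tool_rot': [-0.0, 0.122, 0.993, -0.001], 'contact_force': [-0.115, 0.102, -0.311], 'torque': [-0.011, -0.022, -0.018], 'gripper_width': 1.0}
```

View pics/top0.png

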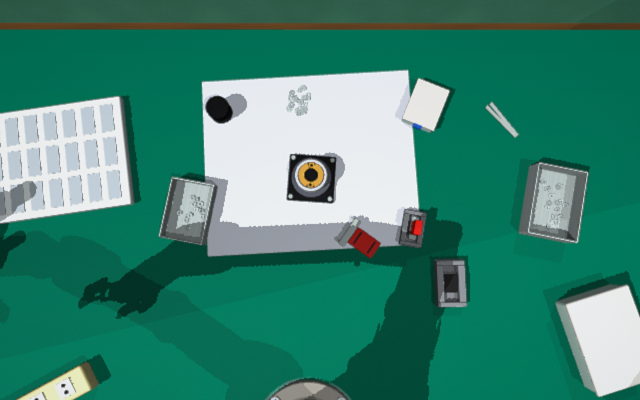

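View pics/side0.png

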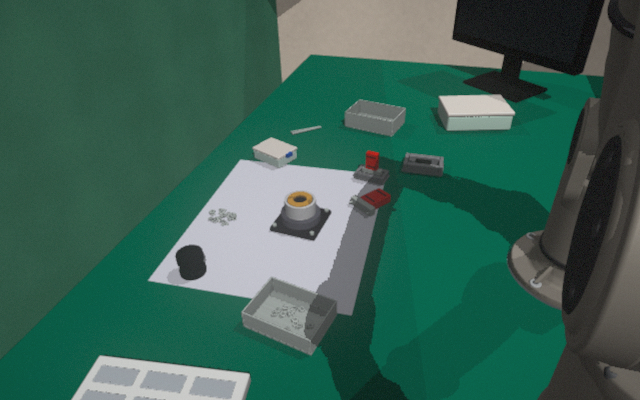

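The top view has red candidates at (412,228), upright in a stand, and (360,238), lying flat and larger. The stand candidates are (412,228), which is occupied, and (451,282), which is empty. The ring is at about (311,175). A close crop comes next.

Run:
```python
from h import *
I=cv2.imread('pics/top0.png');S=cv2.imread('pics/side0.png')
f=lambda I,x,y,w,h,k:cv2.resize(I[y:y+h,x:x+w],None,fx=k,fy=k,interpolation=cv2.INTER_CUBIC)
a=f(I,335,195,140,115,5)[:300*2]
b=f(I,285,150,50,50,8)
d=f(S,340,140,110,75,5)
cv2.imwrite('pics/c1.png',a)
e=np.zeros((400,800,3),np.uint8); e[:,:400]=b; s=f(S,265,180,80,60,5); e[:300,400:800]=s; cv2.imwrite('pics/c2.png',e)
```

```text
(no output)
```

View pics/c1.png

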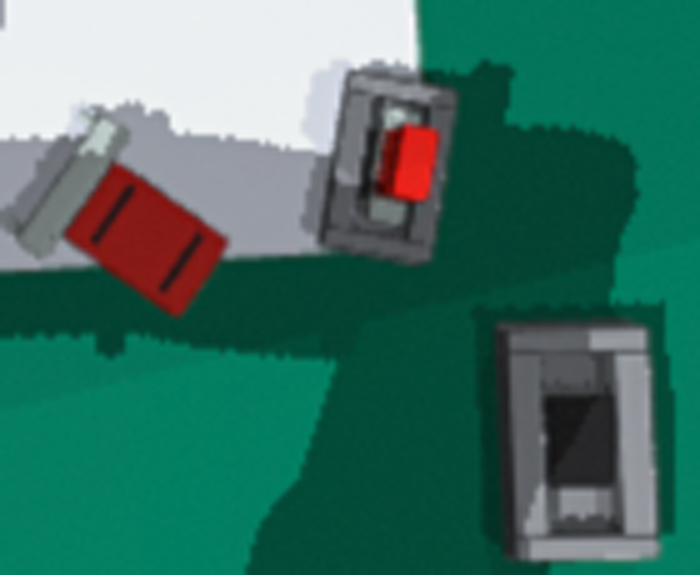

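View pics/c2.png

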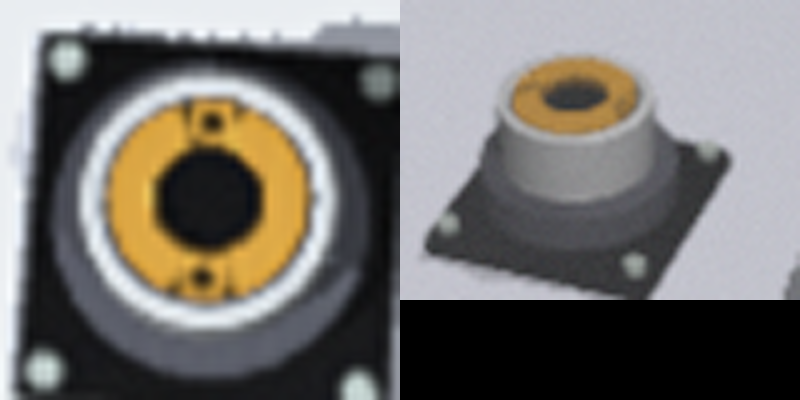

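The crop shows the upright spanner: its red top is about 10x15 px, which matches 32x16 mm at 76 mm height. Its stand is about 37 px long, which matches 84 mm. Those are the smaller parts and the ones the job needs. The ring holes are visible at about (311,165) and (310,184). I'll measure them now.

```bash
cat > meas.py <<'E'
from h import *
def red(c,z,box):
    x0,y0,x1,y1=box; P=c['pixels'][y0:y1,x0:x1]; P=cv2.resize(P,None,fx=8,fy=8,interpolation=cv2.INTER_CUBIC)
    h=cv2.cvtColor(P,cv2.COLOR_BGR2HSV); m=((h[...,0]<8)|(h[...,0]>172))&(h[...,1]>150)&(h[...,2]>215)
    k=max(cv2.findContours(m.astype(np.uint8),0,2)[0],key=cv2.contourArea)
    r=cv2.boxPoints(cv2.minAreaRect(k)); r=(r+.5)/8-.5+[x0,y0]
    return np.array([ray(c,*p,z) for p in r]), cv2.contourArea(k)/64
def brass(c):
    I=cv2.resize(c['pixels'],None,fx=4,fy=4,interpolation=cv2.INTER_CUBIC)
    h=cv2.cvtColor(I,cv2.COLOR_BGR2HSV); m=((h[...,0]>10)&(h[...,0]<28)&(h[...,1]>100)&(h[...,2]>90))
    return I,m
E
python3 - <<'E'
from meas import *
c=cam('top'); r,a=red(c,.076,(400,205,440,250))
np.set_printoptions(precision=4,suppress=True)
print('red',r[:,:2],r.mean(0),[np.linalg.norm(r[i]-r[i-1]) for i in range(2)])
e=max([r[1]-r[0],r[2]-r[1]],key=np.linalg.norm); print('ang',np.arctan2(e[1],e[0]))
m=brass(c)[1]; m[:560]=0;m[840:]=0;m[:,:1120]=0;m[:,1360:]=0
k=max(cv2.findContours(m.astype(np.uint8),0,2)[0],key=cv2.contourArea)
(x,y),ax,_=cv2.fitEllipse(cv2.convexHull(k)); x,y=[(v+.5)/4-.5 for v in(x,y)]
print('ring top',x,y,np.array(ax)/4,ray(c,x,y,.068))
g=cv2.cvtColor(c['pixels'],cv2.COLOR_BGR2GRAY).astype(float)
H=[]
for u,v in((311,165),(310,184)):
    w=g[v-2:v+3,u-2:u+3]; w=np.clip(110-w,0,None); yy,xx=np.mgrid[v-2:v+3,u-2:u+3]
    p=ray(c,(w*xx).sum()/w.sum(),(w*yy).sum()/w.sum(),.067); H.append(p); print(p)
d=H[0]-H[1]; print('holes mid',(H[0]+H[1])/2,np.linalg.norm(d),np.arctan2(d[1],d[0]))
print(g[162:188,306:316].astype(int))
s=cam('side'); m=brass(s)[1]; m[:,:1080]=0;m[:,1320:]=0;m[:720]=0;m[900:]=0
k=max(cv2.findContours(m.astype(np.uint8),0,2)[0],key=cv2.contourArea)
(x,y),ax,_=cv2.fitEllipse(cv2.convexHull(k)); x,y=[(v+.5)/4-.5 for v in(x,y)]
print('ring side',x,y,np.array(ax)/4,ray(s,x,y,.068))
h=cv2.cvtColor(s['pixels'],cv2.COLOR_BGR2HSV);m=((h[...,0]<8)|(h[...,0]>172))&(h[...,1]>150)&(h[...,2]>80);m[:150]=0;m[172:]=0;m[:,:364]=0;m[:,382:]=0
ys,xs=np.where(m);print('side red',xs.min(),xs.max(),ys.min(),ys.max(),'expected from top',[proj(s,[*q[:2],.076]) for q in r])
# stand corners
for q in((352,70),(457,90),(428,262),(320,245)): print(ray(c,335+q[0]/5,195+q[1]/5,.02))
# fixture corners from the screws
for q in((68,60),(378,80),(358,390),(43,370)): print(ray(c,285+q[0]/8-.5,150+q[1]/8-.5,.015))
E
```

```text
red [[ 0.4492 -0.2294]
 [ 0.4778 -0.2342]
 [ 0.4759 -0.2476]
 [ 0.4473 -0.2428]] [ 0.4625 -0.2385  0.076 ] [np.float64(0.013519303569527689), np.float64(0.028975827458890404)]
ang -0.16371993625979436
ring top 310.5514221191406 174.5872344970703 [25.0552 25.3603] [ 0.5789 -0.0039  0.068 ]
[ 0.6012 -0.005   0.067 ]
[ 0.5571 -0.0022  0.067 ]
holes mid [ 0.5791 -0.0036  0.067 ] 0.04410471954471065 -0.06299620043350294
[[206 159 115 138 145 131 130 137 139 198]
 [139 120  76 142 153 147 156 165 106 115]
 [168 143  91 152 106  65 105 162 116 133]
 [172 162 121 154  89  36  70 158 154 163]
 [172 173 144 164 122  99 118 169 177 172]
 [173 175 138 113 130 146 153 176 177 172]
 [172 164 113  63  61  67  74 128 162 172]
 [148  85  43  26  23  24  24  43  72 148]
 [ 78  27  18  21  22  21  20  19  22  67]
 [ 28  19  22  23  23  24  22  22  21  21]
 [ 21  22  23  22  23  23  23  22  24  20]
 [ 18  22  23  24  23  24  23  22  23  21]
 [ 20  21  23  24  25  22  24  22  24  21]
 [ 19  23  24  24  25  25  24  24  24  25]
 [ 16  22  25  24  23  24  23  25  24  23]
 [ 14  23  24  24  24  24  24  25  2
[... 189 characters left out ...]
181 164 135 144 156 161 173 176]
 [173 162 164 122 107 151 162 151 171 175]
 [158 144 132  65  40  98 162 143 164 176]
 [117 114 136  87  66 110 157 124 149 172]
 [ 82 108 150 134 122 145 140  87 123 156]
 [142 134 137 136 129 133 133 109 123 150]]
ring side 299.4198913574219 198.8055877685547 [14.6943 24.6921] [ 0.578  -0.0006  0.068 ]
side red 366 378 151 169 expected from top [array([376.6202, 154.5582]), array([366.0642, 152.2873]), array([367.9448, 149.9438]), array([378.4229, 152.1804])]
[ 0.5067 -0.2226  0.02  ]
[ 0.4977 -0.271   0.02  ]
[ 0.4186 -0.2563  0.02  ]
[ 0.4261 -0.2069  0.02  ]
[0.6285 0.039  0.015 ]
[ 0.6229 -0.0521  0.015 ]
[ 0.5314 -0.0465  0.015 ]
[0.5368 0.0453 0.015 ]
```

Request:
drive_tool --series '[0.3, -41, -26, 0, 0, 0, 0, 0.3, -41, -26, 0, 0, 0, 0, 0.3, -41, -26, 0, 0, 0, 0, 0.3, -41, -26, 0, 0, 0, 0, 0.3, -41, -26, 0, 0, 0, 0, 0.3, -41, -26, 0, 0, 0, 0, 0.3, -41, -26, 0, 0, 0, 0, 0.3, -41, -26, 0, 0, 0, 0, 0.3, -41, -26, 0, 0, 0, 0, 0.3, -41, -26, 0, 0, 0, 0]'

```text
t: 1.45
eef_pos: [0.4992, 0.302, 0.2533]
tool_rot: [-0.0, 0.122, 0.993, 0.0]
contact_force: [-0.0, 0.1, 0.1]
gripper_width: 0.649
```

```bash
cat >> h.py <<'E'
from scipy.spatial.transform import Rotation as Ro
def where(tx,ty,tz,ang=None):
    "tool-frame shift (mm) to world target; wz (rad) to bring tool x to world angle ang mod pi"
    o=bot.get_obs(); R=Ro.from_quat(np.array(o['tool_rot'])[[1,2,3,0]]).as_matrix(); p=np.array(o['eef_pos'])
    a=np.arctan2(R[1,0],R[0,0]); print('t',o['t'],'pos',p.round(4),'xang',round(a,4),'tilt',R[:2,2].round(4),'w',round(o['gripper_width'],3))
    print('q',np.round(o['q'],2),'F',np.round(o['contact_force'],2),'M',np.round(o['torque'],3))
    print('shift mm',(R.T@(np.array([tx,ty,tz])-p)*1000).round(1), 'wz', None if ang is None else round(-((ang-a+np.pi/2)%np.pi-np.pi/2),4))
E
python3 -c "
from h import *
where(.56,0,.25,-.175); where(.4625,-.2385,.25,-.175)"
```

```text
t 1.45 pos [0.4992 0.302  0.2533] xang 2.8969 tilt [-0.      0.0001] w 0.649
q [-0.8   0.33  0.18  1.79 -0.07  1.03  0.74] F [-0.01  0.06  0.13] M [ 0.01  -0.033 -0.011]
shift mm [-132.2 -278.3    3.2] wz -0.0697
t 1.45 pos [0.4992 0.302  0.2533] xang 2.8969 tilt [-0.      0.0001] w 0.649
q [-0.8   0.33  0.18  1.79 -0.07  1.03  0.74] F [-0.01  0.06  0.13] M [ 0.01  -0.033 -0.011]
shift mm [ -95.3 -533.3    3.2] wz -0.0697
```

Request:
drive_tool --series '[0.3, -22, -46, 0, 0, 0, 0, 0.3, -22, -46, 0, 0, 0, 0, 0.3, -22, -46, 0, 0, 0, 0, 0.3, -22, -46, 0, 0, 0, 0, 0.3, -22, -47, 0, 0, 0, 0, 0.3, -22, -47, 0, 0, 0, 0, 0.3, 7, -51, 10, 0, 0, 0, 0.3, 7, -51, 20, 0, 0, 0, 0.3, 7, -51, 20, 0, 0, 0, 0.3, 8, -51, 20, 0, 0, 0, 0.3, 8, -51, 20, 0, 0, 0, 0.3, 0, 0, 20, 0, 0, -0.07]'

```text
t: 2.95
eef_pos: [0.4589, -0.2413, 0.1429]
tool_rot: [-0.0, 0.09, 0.996, -0.001]
contact_force: [0.2, 1.3, 0.0]
gripper_width: 0.647
```

```bash
python3 -c "
from h import *
where(.4625,-.2385,.057,-.175)
s=cam('side');cv2.imwrite('pics/s1.png',cv2.resize(s['pixels'][90:220,320:460],None,fx=5,fy=5,interpolation=2))"
```

```text
t 2.95 pos [ 0.4589 -0.2413  0.1429] xang 2.9608 tilt [-0.0004 -0.002 ] w 0.647
q [ 0.06  0.38  0.37  2.05 -0.2   0.75  1.94] F [0.15 1.33 0.  ] M [ 0.066 -0.021  0.039]
shift mm [-3.   3.5 85.9] wz -0.0058
```

View pics/s1.png

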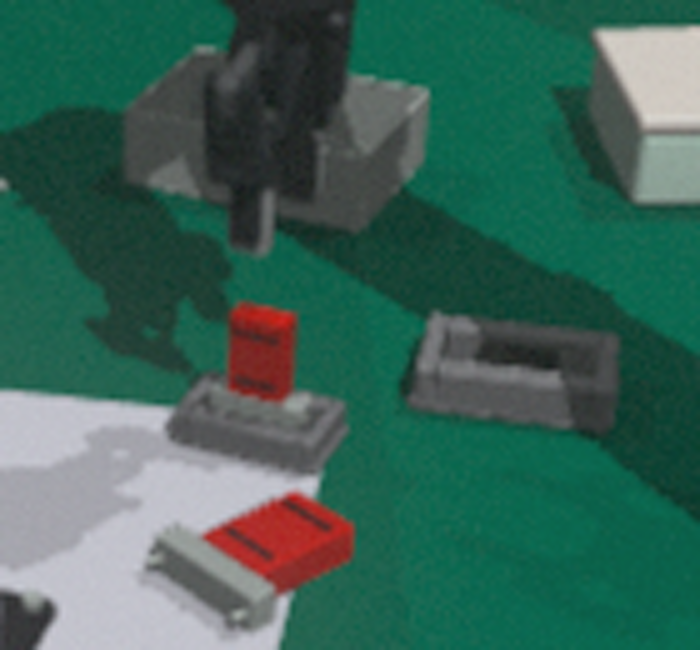

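The gripper is directly above the smaller upright spanner, and nothing else is in the way. I'll descend and grip.

Request:
drive_tool --series '[0.3, -3, 3, 15, 0, 0, 0, 0.3, 0, 0, 20, 0, 0, 0, 0.3, 0, 0, 20, 0, 0, 0, 0.3, 0, 0, 20, 0, 0, 0, 0.3, 0, 0, 11, 0, 0, 0, 0.3, 0, 0, 0, 0, 0, 0, -0.4, 0, 0, 0, 0, 0, 0, -0.4, 0, 0, 0, 0, 0, 0, -0.55, 0, 0, 0, 0, 0, 0, -0.55, 0, 0, 0, 0, 0, 0]' --force 30

```text
t: 4.25
eef_pos: [0.4653, -0.2351, 0.0578]
tool_rot: [0.001, 0.088, 0.996, -0.0]
contact_force: [0.2, -2.4, 2.4]
gripper_width: 0.225
```

```bash
python3 -c "
from h import *
where(.4625,-.2385,.057,-.175)"
```

```text
t 4.25 pos [ 0.4653 -0.2351  0.0578] xang 2.9663 tilt [ 0.0014 -0.0009] w 0.225
q [ 0.11  0.53  0.3   2.08 -0.28  0.57  2.  ] F [ 0.19 -2.43  2.38] M [-0.448 -0.019  0.045]
shift mm [ 2.1 -3.9  0.8] wz -0.0003
```

Request:
drive_tool --series '[-0.5, 2, -3.5, 0, 0, 0, 0, -0.5, 0, 0, 0, 0, 0, 0, -1, 0, 0, 0, 0, 0, 0, -1, 0, 0, 0, 0, 0, 0, -1, 0, 0, 0, 0, 0, 0]' --force 40

```text
t: 4.88
eef_pos: [0.4619, -0.2374, 0.0572]
tool_rot: [-0.0, 0.087, 0.996, 0.0]
contact_force: [-2.2, -0.1, 2.3]
gripper_width: 0.182
```

```bash
python3 -c "
from h import *
where(.4625,-.2385,.057,-.175)"
```

```text
t 4.875 pos [ 0.4619 -0.2374  0.0572] xang 2.9667 tilt [-0.0007  0.0003] w 0.182
q [ 0.12  0.53  0.3   2.09 -0.28  0.57  2.01] F [-2.21 -0.08  2.3 ] M [ 0.026  0.409 -0.006]
shift mm [-0.8 -1.   0.2] wz 0.0002
```

Request:
drive_tool --series '[-1, 0, 0, 0, 0, 0, 0, -1, 0, 0, -10, 0, 0, 0, -1, 0, 0, -20, 0, 0, 0, -1, 0, 0, -30, 0, 0, 0, -1, 0, 0, -30, 0, 0, 0, -1, 0, 0, -20, 0, 0, 0, -1, 0, 0, 0, 0, 0, 0]' --force 80

```text
t: 5.75
eef_pos: [0.4634, -0.2378, 0.1689]
tool_rot: [0.002, 0.087, 0.996, -0.0]
contact_force: [1.1, 0.3, -2.7]
gripper_width: 0.177
```

```bash
python3 -c "
from h import *
where(.579,-.0025,.135,-.063)"
```

```text
t 5.75 pos [ 0.4634 -0.2378  0.1689] xang 2.967 tilt [ 0.0038 -0.0009] w 0.177
q [ 0.04  0.34  0.39  2.03 -0.18  0.8   1.93] F [ 1.14  0.32 -2.72] M [ 0.012 -0.01   0.057]
shift mm [-72.8 251.8  34.1] wz -0.1116
```

Request:
drive_tool --series '[-1, -12, 30, 0, 0, 0, 0, -1, -12, 42, 0, 0, 0, 0, -1, -12, 42, 0, 0, 0, 0, -1, -12, 42, 0, 0, 0, 0, -1, -12, 42, 0, 0, 0, 0, -1, -12, 34, 0, 0, 0, 0, -1, -1, 20, 10, 0, 0, -0.11, -1, 0, 0, 15, 0, 0, 0, -1, 0, 0, 10, 0, 0, 0, -1, 0, 0, 0, 0, 0, 0, -1, 0, 0, 0, 0, 0, 0]'

```text
t: 7.12
eef_pos: [0.5779, -0.0031, 0.1325]
tool_rot: [0.0, 0.033, 0.999, -0.0]
contact_force: [-0.4, 0.5, -2.5]
gripper_width: 0.173
```

```bash
python3 -c "
from h import *
where(.579,-.0025,.135,-.063)
s=cam('side');cv2.imwrite('pics/s2.png',cv2.resize(s['pixels'][135:245,240:360],None,fx=6,fy=6,interpolation=2)[:600])
s=cam('top');cv2.imwrite('pics/t2.png',cv2.resize(s['pixels'][140:210,270:350],None,fx=8,fy=8,interpolation=2))"
```

```text
t 7.125 pos [ 0.5779 -0.0031  0.1325] xang 3.0747 tilt [ 0.0002 -0.0003] w 0.173
q [-0.32  0.47  0.28  1.91 -0.18  0.78  1.56] F [-0.44  0.54 -2.55] M [0.008 0.026 0.025]
shift mm [-1.   0.7 -2.5] wz -0.0039
```

View pics/s2.png

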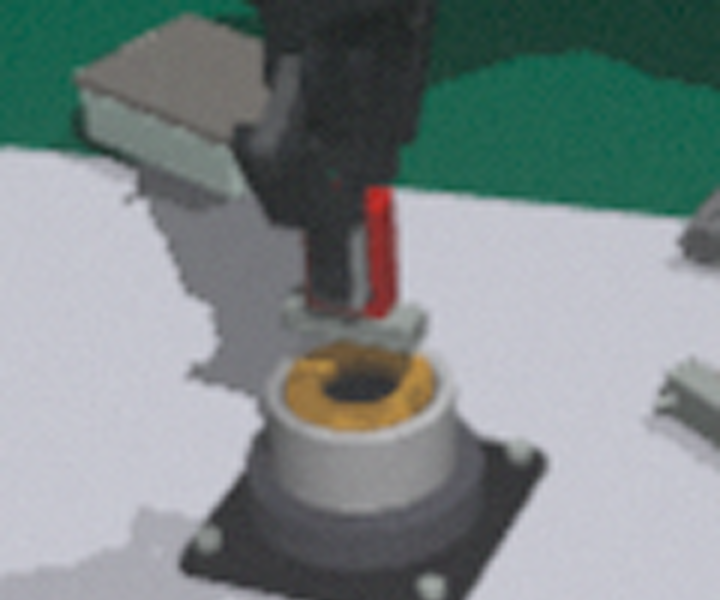

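The spanner is held level above the ring, with its bridge spanning about (283–425, 310–330) in the crop. I'll check where it sits in the grip.

```bash
python3 -c "
from h import *
np.set_printoptions(precision=1,suppress=True)
s=cam('side'); P=s['pixels'][180:196,284:316]; print(cv2.cvtColor(P,6))
a=3.0747; ux=np.array([np.cos(a),np.sin(a),0]); uy=np.array([np.cos(a-1.5708),np.sin(a-1.5708),0]); c=np.array([.5779,-.0031,0])
for z in(.0915,.1035): print(z,[proj(s,c+sx*.026*ux+.008*uy+[0,0,z]) for sx in(-1,1)])
for sx in(-1,1): print('pin tip',proj(s,c+sx*.022*ux+[0,0,.0855]))
for x,y in((.5785,-.002),): print([proj(s,[x+.022*k,y-.022*k*.063,.068]) for k in(-1,1)])
"
```

```text
[[118 120 120 118 117 120 100  58  60  57  58  57  53  59  88 117  97  79
   77  74  69  99 161 196 197 196 198 200 198 198 198 199]
 [117 119 120 118 120 115  95  59  58  57  53  57  54  53  87 113 100  81
   76  77  69  97 160 198 198 197 198 199 198 197 199 200]
 [121 122 120 120 112  97  80  62  53  60  57  57  53  53  84 117 105  84
   75  75  70  92 156 198 198 200 198 199 195 198 196 198]
 [121 119 119 115  98  83  76  73  58  54  54  52  52  55  84 118 105  78
   71  72  68  82 149 198 197 198 198 197 198 198 196 199]
 [120 121 113 111 115 113 104  72  63  63  53  59  53  57  90 118 105  74
   69  70  70  79 148 199 197 200 199 196 199 199 198 198]
 [120 118 118 126 137 138 121  65  66  71  71  69  72  71  96 116 100  73
   73  73  72  95 146 183 178 180 193 197 200 199 198 198]
 [117 121 122 126 130 126 118  94  75  78  74  71  70  72  88  98  85  74
   74  74  97 128 152 163 158 160 181 198 198 200 200 198]
 [117 119 115 115 114 113 115 107  82  80  75  76  73  77  79  92 101  87
   76  79 113 151 155 155 160 152 154 187 197 200 198 198]
 [119 122 116 114 116 114 117 112 10
[... 527 characters left out ...]
15 109 102 100  95  89  89  94 100 107 103
   99 107 120 122 124 125 118 135 179 193 200 198 198 197]
 [120 118 120 119 116 114 107 103  98  96  89  91  91  92  90  90  86  86
   91  93 104 107 103 103 115 145 180 184 190 195 198 199]
 [120 121 123 129 128 116 111  91  91  90  90  93  89  88  91  86  84  87
   91  88  93  87  87  84 111 147 161 172 179 184 194 198]
 [125 121 133 146 141 130 136 126 128 132 131 110  87  85  79  71  72  76
   78  79  84  90  91 105 130 141 146 156 167 179 187 198]]
0.0915 [array([287.2, 189.3]), array([308.7, 193.6])]
0.1035 [array([286.8, 184.8]), array([308.5, 189. ])]
pin tip [290.5 190. ]
pin tip [308.5 193.6]
[array([308.5, 200.2]), array([290.5, 196.6])]
```

Request:
drive_tool --series '[-1, -0.6, 0.3, 5, 0, 0, 0, -1, 0, 0, 5, 0, 0, 0, -1, 0, 0, 4, 0, 0, 0, -1, 0, 0, 2, 0, 0, 0, -1, 0, 0, 2, 0, 0, 0, -1, 0, 0, 2, 0, 0, 0, -1, 0, 0, 0, 0, 0, 0, -1, 0, 0, 0, 0, 0, 0]'

```text
t: 8.28
eef_pos: [0.5786, -0.0018, 0.1125]
tool_rot: [0.0, 0.032, 0.999, 0.0]
contact_force: [-0.9, 1.2, 1.5]
gripper_width: 0.179
```

```bash
python3 -c "
from h import *
where(.5785,-.0028,.1095,-.063)"
```

```text
t 8.275 pos [ 0.5786 -0.0018  0.1125] xang 3.0767 tilt [0.0002 0.0001] w 0.179
q [-0.31  0.5   0.27  1.92 -0.19  0.74  1.57] F [-0.9   1.24  1.51] M [ 0.054  0.364 -0.044]
shift mm [ 0.1 -1.   3. ] wz -0.0019
```

Request:
drive_tool --series '[-1, 0, -1, 0, 0, 0, 0, -1, 0, 0, 0, 0, 0, 0, -1, 0, 0, 0, 0, 0, 0]'

```text
t: 8.65
eef_pos: [0.5786, -0.0028, 0.1123]
tool_rot: [0.0, 0.032, 0.999, -0.0]
contact_force: [0.1, 0.2, -2.1]
gripper_width: 0.177
```

```bash
python3 -c "
from h import *
where(.5785,-.0028,.1095,-.063)"
```

```text
t 8.65 pos [ 0.5786 -0.0028  0.1123] xang 3.077 tilt [ 0.0003 -0.0002] w 0.177
q [-0.31  0.5   0.27  1.92 -0.19  0.74  1.57] F [ 0.09  0.22 -2.1 ] M [-0.1    0.046 -0.04 ]
shift mm [0.1 0.  2.8] wz -0.0016
```

Request:
drive_tool --series '[-1, 0, 0, 0, 0, 0, -0.04, -1, 0, 0, 0, 0, 0, 0, -1, 0, 0, 0, 0, 0, 0]'

```text
t: 9.02
eef_pos: [0.5784, -0.0033, 0.1121]
tool_rot: [-0.0, 0.013, 1.0, -0.0]
contact_force: [-0.6, -0.3, -2.2]
gripper_width: 0.174
```

```bash
python3 -c "
from h import *
where(.5785,-.0028,.1095,-.063)"
```

```text
t 9.025 pos [ 0.5784 -0.0033  0.1121] xang 3.1162 tilt [-0.0001 -0.0004] w 0.174
q [-0.3   0.5   0.26  1.92 -0.18  0.74  1.61] F [-0.58 -0.3  -2.17] M [-0.389 -0.052  0.002]
shift mm [-0.1  0.5  2.6] wz 0.0376
```

Shifting −1 mm in y let the pins drop in, and Fz went back to its free value. I'll undo the test turn and lower until the bridge rests on the face.

Request:
drive_tool --series '[-1, 0, 0.3, 0, 0, 0, 0.04, -1, 0, 0, 1, 0, 0, 0, -1, 0, 0, 1, 0, 0, 0, -1, 0, 0, 1, 0, 0, 0, -1, 0, 0, 1, 0, 0, 0, -1, 0, 0, 0, 0, 0, 0, -1, 0, 0, 0, 0, 0, 0]'

```text
t: 9.9
eef_pos: [0.5785, -0.0028, 0.1083]
tool_rot: [-0.0, 0.033, 0.999, -0.0]
contact_force: [-1.0, -4.2, 0.6]
gripper_width: 0.178
```

```bash
python3 -c "
from h import *
where(.5785,-.0028,.1085,-.063)"
```

```text
t 9.9 pos [ 0.5785 -0.0028  0.1083] xang 3.0765 tilt [-0.0001 -0.0003] w 0.178
q [-0.31  0.51  0.27  1.92 -0.19  0.73  1.58] F [-1.   -4.16  0.59] M [-0.88   0.146  0.008]
shift mm [-0.  -0.  -0.2] wz -0.0021
```

Request:
drive_tool --series '[-1, 0, -0.8, 0, 0, 0, 0, -1, 0, 0, 0.6, 0, 0, 0, -1, 0, 0, 0, 0, 0, 0, -1, 0, 0, 0, 0, 0, 0]'

```text
t: 10.4
eef_pos: [0.5785, -0.0029, 0.1077]
tool_rot: [0.0, 0.032, 0.999, 0.0]
contact_force: [-0.9, -1.0, 0.6]
gripper_width: 0.173
```

```bash
python3 -c "
from h import *
where(.5785,-.0028,.1085,-.063)
s=cam('side');cv2.imwrite('pics/s3.png',cv2.resize(s['pixels'][160:240,255:345],None,fx=7,fy=7,interpolation=2))"
```

```text
t 10.4 pos [ 0.5785 -0.0029  0.1077] xang 3.0771 tilt [0.     0.0004] w 0.173
q [-0.31  0.51  0.26  1.92 -0.19  0.73  1.58] F [-0.88 -0.97  0.63] M [-0.274  0.187 -0.035]
shift mm [-0.   0.1 -0.8] wz -0.0015
```

View pics/s3.png

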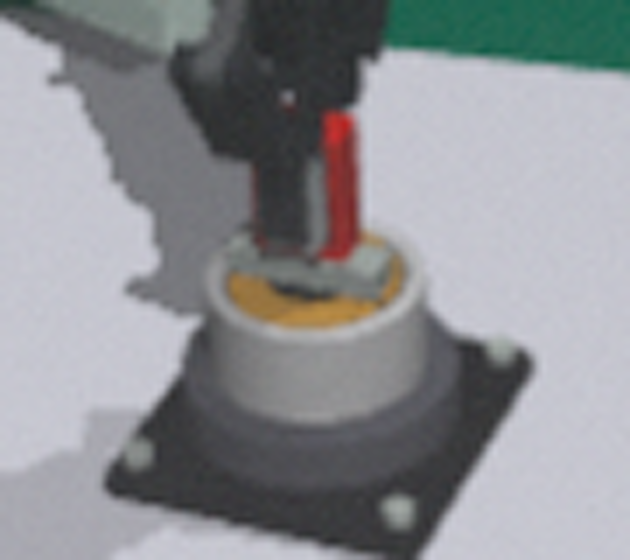

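The bridge lies flat on the brass face (crop about (310,270)), and Fz has risen by about the preload, so the pins are fully home. Now I'll turn clockwise (+z of the tool) gently.

Request:
drive_tool --series '[-1, 0, 0, 0.4, 0, 0, 0.04, -1, 0, 0, 0, 0, 0, 0.05, -1, 0, 0, 0, 0, 0, 0.05, -1, 0, 0, 0, 0, 0, 0.05, -1, 0, 0, 0, 0, 0, 0.05, -1, 0, 0, 0, 0, 0, 0, -1, 0, 0, 0, 0, 0, 0]'

```text
t: 11.32
eef_pos: [0.5783, -0.0043, 0.1073]
tool_rot: [-0.0, 0.152, 0.988, -0.001]
contact_force: [-2.0, -5.1, 1.1]
gripper_width: 0.177
```

```bash
python3 -c "
from h import *
where(.5785,-.0028,.1075,-.063)"
```

```text
t 11.325 pos [ 0.5783 -0.0043  0.1073] xang 2.8366 tilt [-0.0002 -0.0011] w 0.177
q [-0.35  0.52  0.33  1.93 -0.24  0.73  1.38] F [-2.01 -5.06  1.15] M [-1.225  0.352  0.163]
shift mm [ 0.2  1.5 -0.2] wz -0.2419
```

Request:
drive_tool --series '[-1, -0.2, -0.7, 0, 0, 0, 0, -1, 0, 0, 0, 0, 0, 0.05, -1, 0, 0, 0, 0, 0, 0.05, -1, 0, 0, 0, 0, 0, 0, -1, 0, 0, 0, 0, 0, 0]'

```text
t: 11.95
eef_pos: [0.5783, -0.0044, 0.1073]
tool_rot: [-0.0, 0.201, 0.98, -0.0]
contact_force: [-1.8, -4.9, 1.5]
gripper_width: 0.176
```

```bash
python3 -c "
from h import *
where(.5785,-.0038,.1075,-.063)"
```

```text
t 11.95 pos [ 0.5783 -0.0044  0.1073] xang 2.7376 tilt [-0.0002 -0.0003] w 0.176
q [-0.37  0.52  0.35  1.93 -0.26  0.74  1.3 ] F [-1.84 -4.91  1.5 ] M [-1.115  0.376  0.152]
shift mm [ 0.1  0.6 -0.2] wz -0.341
```

Request:
drive_tool --series '[-1, 0, -0.8, 0, 0, 0, 0.04, -1, 0, 0, 0, 0, 0, 0.05, -1, 0, 0, 0, 0, 0, 0.04, -1, 0, 0, 0, 0, 0, 0, -1, 0, 0, 0, 0, 0, 0]'

```text
t: 12.58
eef_pos: [0.5783, -0.0045, 0.1073]
tool_rot: [0.0, 0.264, 0.965, 0.0]
contact_force: [-0.9, -2.9, 1.1]
gripper_width: 0.173
```

```bash
python3 -c "
from h import *
where(.5785,-.0038,.1075,-.063)"
```

```text
t 12.575 pos [ 0.5783 -0.0045  0.1073] xang 2.6074 tilt [0.0003 0.0003] w 0.173
q [-0.4   0.53  0.39  1.93 -0.29  0.74  1.19] F [-0.87 -2.91  1.15] M [-0.618  0.172  0.167]
shift mm [ 0.1  0.7 -0.2] wz -0.4712
```

Request:
drive_tool --series '[-1, 0, 0, 0, 0, 0, 0.04, -1, 0, -0.3, 0, 0, 0, 0.04, -1, 0, 0, 0, 0, 0, 0.03, -1, 0, 0, 0, 0, 0, 0, -1, 0, 0, 0, 0, 0, 0]'

```text
t: 13.2
eef_pos: [0.5782, -0.0046, 0.1074]
tool_rot: [0.0, 0.317, 0.949, 0.0]
contact_force: [-0.1, -0.0, 1.3]
gripper_width: 0.179
```

```bash
python3 -c "
from h import *
where(.5785,-.0038,.1075,-.063)"
```

```text
t 13.2 pos [ 0.5782 -0.0046  0.1074] xang 2.4973 tilt [0.0005 0.0004] w 0.179
q [-0.42  0.53  0.42  1.93 -0.31  0.74  1.11] F [-0.15 -0.03  1.3 ] M [-0.12  -0.101  0.148]
shift mm [ 0.3  0.8 -0.1] wz -0.5813
```

Request:
drive_tool --series '[-1, 0, 0, 0, 0, 0, 0.02, -1, 0, -0.2, 0, 0, 0, 0.02, -1, 0, 0, 0, 0, 0, 0]'

```text
t: 13.58
eef_pos: [0.5782, -0.0047, 0.1074]
tool_rot: [0.0, 0.336, 0.942, 0.0]
contact_force: [0.7, 1.8, 1.5]
gripper_width: 0.177
```

```bash
python3 -c "
from h import *
where(.5785,-.0038,.1075,-.063)"
```

```text
t 13.575 pos [ 0.5782 -0.0047  0.1074] xang 2.4568 tilt [0.0006 0.0004] w 0.177
q [-0.42  0.53  0.43  1.93 -0.32  0.74  1.07] F [0.66 1.85 1.53] M [ 0.278 -0.27   0.192]
shift mm [ 0.3  0.9 -0.1] wz -0.6218
```

Request:
drive_tool --series '[-1, 0, 0.1, 0, 0, 0, 0.02, -1, 0, 0, 0, 0, 0, 0.02, -1, 0, 0, 0, 0, 0, 0]'

```text
t: 13.95
eef_pos: [0.5781, -0.0048, 0.1074]
tool_rot: [0.0, 0.355, 0.935, 0.0]
contact_force: [1.6, 2.2, 0.9]
gripper_width: 0.177
```

```bash
python3 -c "
from h import *
where(.5785,-.0038,.1075,-.063)"
```

```text
t 13.95 pos [ 0.5781 -0.0048  0.1074] xang 2.4166 tilt [0.0004 0.0003] w 0.177
q [-0.43  0.53  0.44  1.93 -0.33  0.74  1.04] F [1.56 2.2  0.86] M [ 0.479 -0.386  0.115]
shift mm [ 0.4  1.  -0.1] wz -0.662
```

Request:
drive_tool --series '[-1, 0, 0, 0, 0, 0, 0.02, -1, 0, 0, 0, 0, 0, 0.02, -1, 0, 0, 0, 0, 0, 0]'

```text
t: 14.32
eef_pos: [0.5781, -0.0048, 0.1073]
tool_rot: [0.0, 0.373, 0.928, 0.0]
contact_force: [2.5, 2.2, 1.0]
gripper_width: 0.175
```

```bash
python3 -c "
from h import *
where(.5785,-.0038,.1075,-.063)"
```

```text
t 14.325 pos [ 0.5781 -0.0048  0.1073] xang 2.3766 tilt [0.0003 0.0003] w 0.175
q [-0.44  0.54  0.45  1.93 -0.33  0.74  1.01] F [2.53 2.16 0.99] M [ 0.621 -0.566  0.193]
shift mm [ 0.4  1.  -0.2] wz -0.702
```

Request:
drive_tool --series '[-1, 0, 0.3, 0, 0, 0, 0.02, -1, 0, 0, 0, 0, 0, 0.02, -1, 0, 0, 0, 0, 0, 0]'

```text
t: 14.7
eef_pos: [0.5781, -0.0048, 0.1073]
tool_rot: [-0.0, 0.392, 0.92, 0.0]
contact_force: [1.8, 1.0, 1.4]
gripper_width: 0.181
```

```bash
python3 -c "
from h import *
where(.5785,-.0038,.1075,-.063)"
```

```text
t 14.7 pos [ 0.5781 -0.0048  0.1073] xang 2.3365 tilt [-0.  0.] w 0.181
q [-0.45  0.54  0.46  1.93 -0.34  0.75  0.98] F [1.83 1.03 1.38] M [ 0.616 -0.465  0.14 ]
shift mm [ 0.5  1.  -0.2] wz -0.7421
```

Request:
drive_tool --series '[-1, 0, 0.2, 0, 0, 0, 0.02, -1, 0, 0, 0, 0, 0, 0.02, -1, 0, 0, 0, 0, 0, 0]'

```text
t: 15.08
eef_pos: [0.5781, -0.0048, 0.1072]
tool_rot: [-0.0, 0.41, 0.912, -0.0]
contact_force: [2.1, 2.3, 1.2]
gripper_width: 0.173
```

```bash
python3 -c "
from h import *
where(.5785,-.0038,.1075,-.063)"
```

```text
t 15.075 pos [ 0.5781 -0.0048  0.1072] xang 2.2964 tilt [-0.0002 -0.0001] w 0.173
q [-0.46  0.54  0.47  1.94 -0.35  0.75  0.94] F [2.15 2.29 1.21] M [ 0.529 -0.403  0.166]
shift mm [ 0.5  0.9 -0.3] wz -0.7822
```

Request:
drive_tool --series '[-1, 0, 0.2, 0, 0, 0, 0.02, -1, 0, 0, 0, 0, 0, 0.02, -1, 0, 0, 0, 0, 0, 0]'

```text
t: 15.45
eef_pos: [0.5782, -0.0047, 0.1072]
tool_rot: [-0.0, 0.428, 0.904, -0.0]
contact_force: [1.1, 1.8, 1.8]
gripper_width: 0.173
```

```bash
python3 -c "
from h import *
where(.5785,-.0038,.1075,-.063)"
```

```text
t 15.45 pos [ 0.5782 -0.0047  0.1072] xang 2.2565 tilt [-0.0004 -0.0002] w 0.173
q [-0.46  0.54  0.48  1.94 -0.36  0.75  0.91] F [1.05 1.8  1.84] M [ 0.342 -0.209  0.154]
shift mm [ 0.5  0.8 -0.3] wz -0.8221
```

Request:
drive_tool --series '[-1, 0, 0.1, 0, 0, 0, 0.02, -1, 0, 0, 0, 0, 0, 0.02, -1, 0, 0, 0, 0, 0, 0]'

```text
t: 15.82
eef_pos: [0.5782, -0.0047, 0.1072]
tool_rot: [-0.0, 0.446, 0.895, -0.0]
contact_force: [0.4, 0.6, 1.4]
gripper_width: 0.177
```

```bash
python3 -c "
from h import *
where(.5785,-.0038,.1075,-.063)"
```

```text
t 15.825 pos [ 0.5782 -0.0047  0.1072] xang 2.2165 tilt [-0.0005 -0.0003] w 0.177
q [-0.47  0.54  0.49  1.94 -0.37  0.75  0.88] F [0.4  0.63 1.4 ] M [ 0.174 -0.085  0.318]
shift mm [ 0.6  0.8 -0.3] wz -0.8621
```

Torque jumped from about 0.15 to 0.32 N m, which looks like the stop. One small confirming step.

Request:
drive_tool --series '[-1, 0, 0, 0, 0, 0, 0.012, -1, 0, 0, 0, 0, 0, 0]'

```text
t: 16.08
eef_pos: [0.5782, -0.0047, 0.1072]
tool_rot: [-0.0, 0.452, 0.892, -0.0]
contact_force: [-0.0, 0.6, 2.0]
gripper_width: 0.173
```

```bash
python3 -c "
from h import *
where(.5785,-.0038,.1075,-.063)
where(.5785,-.0038,.1075,-.063)"
```

```text
t 16.075 pos [ 0.5782 -0.0047  0.1072] xang 2.2046 tilt [-0.0005 -0.0002] w 0.173
q [-0.47  0.55  0.49  1.94 -0.37  0.75  0.87] F [-0.01  0.58  2.02] M [0.081 0.029 0.33 ]
shift mm [ 0.6  0.7 -0.3] wz -0.874
t 16.075 pos [ 0.5782 -0.0047  0.1072] xang 2.2046 tilt [-0.0005 -0.0002] w 0.173
q [-0.47  0.55  0.49  1.94 -0.37  0.75  0.87] F [-0.01  0.58  2.02] M [0.081 0.029 0.33 ]
shift mm [ 0.6  0.7 -0.3] wz -0.874
```

At the stop: torque is 0.33 N m, well under 0.5. I'll back off about 0.12 rad to unload the wind-up and centre the pins in their slack, then lift straight out.

Request:
drive_tool --series '[-1, 0, 0, 0, 0, 0, -0.06, -1, 0, 0, 0, 0, 0, -0.06, -1, 0, 0, 0, 0, 0, 0, -1, 0, 0, 0, 0, 0, 0]'

```text
t: 16.58
eef_pos: [0.5783, -0.0047, 0.1072]
tool_rot: [-0.0, 0.398, 0.917, -0.0]
contact_force: [-0.4, 0.9, 1.2]
gripper_width: 0.179
```

```bash
python3 -c "
from h import *
where(.5785,-.0038,.1075,-.063)"
```

```text
t 16.575 pos [ 0.5783 -0.0047  0.1072] xang 2.3232 tilt [-0.0004 -0.    ] w 0.179
q [-0.45  0.54  0.46  1.93 -0.34  0.75  0.96] F [-0.36  0.87  1.23] M [0.038 0.145 0.02 ]
shift mm [ 0.5  0.8 -0.3] wz -0.7554
```

Request:
drive_tool --series '[-1, 0, 0, -2, 0, 0, 0, -1, 0, 0, -4, 0, 0, 0, -1, 0, 0, -6, 0, 0, 0, -1, 0, 0, -20, 0, 0, 0, -1, 0, 0, -25, 0, 0, 0, -1, 0, 0, 0, 0, 0, -0.16, -1, 0, 0, 0, 0, 0, -0.16, -1, 0, 0, 0, 0, 0, -0.16, -1, 0, 0, 0, 0, 0, -0.16, -1, 0, 0, 0, 0, 0, 0]'

```text
t: 17.82
eef_pos: [0.5784, -0.0049, 0.1646]
tool_rot: [0.0, 0.089, 0.996, 0.0]
contact_force: [0.7, 0.5, -2.4]
gripper_width: 0.179
```

```bash
python3 -c "
from h import *
where(.4619,-.2374,.160,2.9667)
c=cam('top'); cv2.imwrite('pics/t4.png',cv2.resize(c['pixels'][130:220,260:360],None,fx=6,fy=6,interpolation=2))"
```

```text
t 17.825 pos [ 0.5784 -0.0049  0.1646] xang 2.9628 tilt [0.0001 0.0002] w 0.179
q [-0.37  0.44  0.35  1.89 -0.19  0.85  1.47] F [ 0.66  0.47 -2.36] M [ 0.023  0.035 -0.016]
shift mm [  73.3 -249.6    4.5] wz -0.0039
```

Request:
drive_tool --series '[-1, 12, -30, 0, 0, 0, 0, -1, 12, -42, 0, 0, 0, 0, -1, 12, -42, 0, 0, 0, 0, -1, 12, -42, 0, 0, 0, 0, -1, 12, -42, 0, 0, 0, 0, -1, 12, -36, 0, 0, 0, 0, -1, 1.3, -15.6, 20, 0, 0, -0.004, -1, 0, 0, 30, 0, 0, 0, -1, 0, 0, 20, 0, 0, 0, -1, 0, 0, 0, 0, 0, 0, -1, 0, 0, 0, 0, 0, 0]'

```text
t: 19.25
eef_pos: [0.4629, -0.2376, 0.095]
tool_rot: [0.0, 0.087, 0.996, -0.0]
contact_force: [-0.6, 0.2, -2.8]
gripper_width: 0.176
```

```bash
python3 -c "
from h import *
where(.4619,-.2374,.0572,2.9667)
c=cam('side'); a=c['pixels']
cv2.imwrite('pics/s4.png',np.hstack([cv2.resize(a[120:200,340:420],(400,400),interpolation=2),cv2.resize(cam('top')['pixels'][150:200,285:335],(400,400),interpolation=2)]))"
```

```text
t 19.25 pos [ 0.4629 -0.2376  0.095 ] xang 2.9675 tilt [ 0.0009 -0.0005] w 0.176
q [ 0.06  0.46  0.36  2.07 -0.27  0.65  2.  ] F [-0.61  0.23 -2.84] M [ 0.04  -0.011 -0.034]
shift mm [ 1.1  0.1 37.8] wz 0.0008
```

View pics/s4.png

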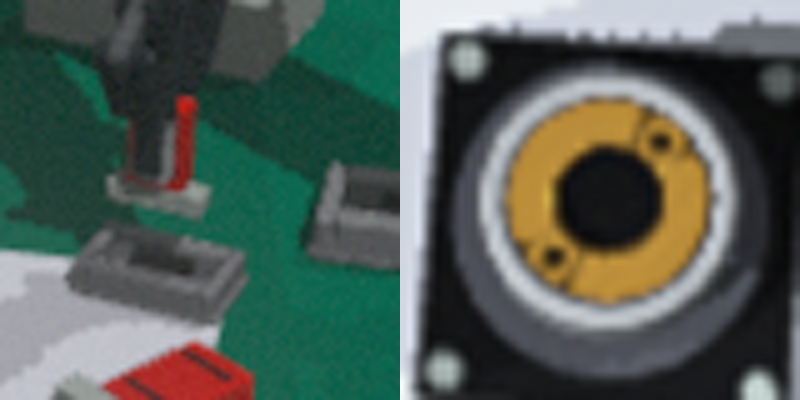

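The holes now lie along (660,142)–(552,258) in the crop, about 0.7 rad clockwise of the start. The spanner hangs over its own pocket, so I'll lower it.

Request:
drive_tool --series '[-1, 1, 0, 12, 0, 0, 0, -1, 0, 0, 12, 0, 0, 0, -1, 0, 0, 8, 0, 0, 0, -1, 0, 0, 4, 0, 0, 0, -1, 0, 0, 1, 0, 0, 0, -1, 0, 0, 0, 0, 0, 0, -1, 0, 0, 0, 0, 0, 0]'

```text
t: 20.23
eef_pos: [0.4617, -0.2373, 0.0574]
tool_rot: [0.0, 0.086, 0.996, -0.0]
contact_force: [-0.1, -0.4, -2.4]
gripper_width: 0.182
```

```bash
python3 -c "
from h import *
where(.4619,-.2374,.0572,2.9667)"
```

```text
t 20.225 pos [ 0.4617 -0.2373  0.0574] xang 2.9688 tilt [ 0.0006 -0.0003] w 0.182
q [ 0.1   0.53  0.33  2.09 -0.3   0.57  2.04] F [-0.14 -0.41 -2.39] M [-0.053  0.013 -0.006]
shift mm [-0.2 -0.1  0.2] wz 0.0021
```

Request:
drive_tool --series '[-1, 0, 0, 0.7, 0, 0, 0, -1, 0, 0, 0, 0, 0, 0, -1, 0, 0, 0, 0, 0, 0]'

```text
t: 20.6
eef_pos: [0.4617, -0.2373, 0.0573]
tool_rot: [0.0, 0.086, 0.996, 0.0]
contact_force: [-1.5, 0.7, 5.9]
gripper_width: 0.181
```

Request:
drive_tool --series '[-1, 0, 0, 0.5, 0, 0, 0, -1, 0, 0, 0, 0, 0, 0, -1, 0, 0, 0, 0, 0, 0]'

```text
t: 20.98
eef_pos: [0.4617, -0.2374, 0.0572]
tool_rot: [0.0, 0.086, 0.996, 0.0]
contact_force: [-2.7, 1.6, 12.5]
gripper_width: 0.175
```

Resting on the pad. I'll ease off the press, then open.

Request:
drive_tool --series '[-1, 0, 0, -0.8, 0, 0, 0, -1, 0, 0, 0, 0, 0, 0, -0.5, 0, 0, 0, 0, 0, 0, -0.3, 0, 0, 0, 0, 0, 0, 0.2, 0, 0, 0, 0, 0, 0, 0.2, 0, 0, 0, 0, 0, 0, 0.2, 0, 0, 0, 0, 0, 0, 0.2, 0, 0, 0, 0, 0, 0]' --force 20

```text
t: 21.98
eef_pos: [0.4614, -0.2372, 0.0569]
tool_rot: [-0.0, 0.086, 0.996, 0.0]
contact_force: [0.3, -0.6, -0.2]
gripper_width: 0.599
```

Request:
drive_tool --series '[0.2, 0, 0, -10, 0, 0, 0, 0.2, 0, 0, -20, 0, 0, 0, 0.2, 0, 0, -40, 0, 0, 0, 0.2, 0, 0, -40, 0, 0, 0, 0.2, 0, 0, -40, 0, 0, 0, 0.2, 0, 40, -20, 0, 0, 0, 0.2, 0, 50, 0, 0, 0, 0, 0.2, 0, 50, 0, 0, 0, 0, 0.2, -20, 50, 0, 0, 0, 0, 0.2, -20, 40, 0, 0, 0, 0, 0.2, -20, 40, 0, 0, 0, 0, 0.2, 0, 0, 0, 0, 0, 0]'

```text
t: 23.48
eef_pos: [0.5684, 0.0225, 0.2273]
tool_rot: [0.001, 0.083, 0.997, 0.001]
contact_force: [-1.3, -2.1, -0.9]
gripper_width: 0.602
```

```bash
python3 -c "
from meas import *
np.set_printoptions(precision=4,suppress=True)
where(.4619,-.2374,.0572,2.9667)
s=cam('side')['pixels'];c=cam('top')
cv2.imwrite('pics/f1.png',np.hstack([cv2.resize(s[130:230,330:430],(400,400),interpolation=2),cv2.resize(c['pixels'][195:255,380:440],(400,400),interpolation=2)]))
r,_=red(c,.076,(400,205,440,250)); print('red',r.mean(0))
"
```

```text
t 23.475 pos [0.5684 0.0225 0.2273] xang 2.9746 tilt [0.0011 0.0011] w 0.602
q [-0.4   0.34  0.32  1.86 -0.13  0.96  1.38] F [-1.27 -2.13 -0.94] M [-0.043  0.04   0.015]
shift mm [  62.  -274.2  169.7] wz 0.0079
red [ 0.4627 -0.2361  0.076 ]
```

View pics/f1.png

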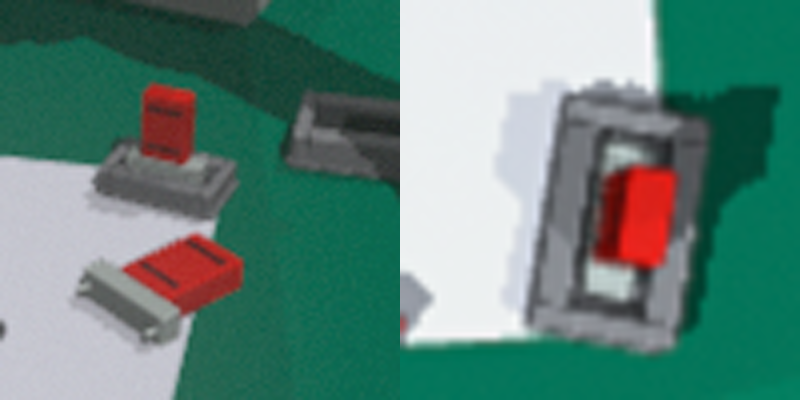

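The spanner stands upright in its own stand, and its red top is within about 2.5 mm of where it started. The larger spanner and stand were not moved. The ring came to its stop on torque. Handing in.

```bash
python3 -c "
from station import bot
print(bot.hand_in())"
```

```text
the job is handed in; nothing more can be done
None
```

The ring is tight against its stop, the small red spanner is back upright in its own stand, and the job was handed in at about 23.5 s. `hand_in` gave no verdict.

- **Seating:** The first try landed with the pins about 1 mm off the holes. After a 1 mm sideways shift they dropped in. The bridge then rested on the brass face with about 3 to 4 N of press. I estimate the face gave way by no more than about 2 mm.
- **Turning:** I turned the ring clockwise with about 0.15–0.2 N m of friction, and at the stop the torque rose to 0.32–0.33 N m. I then released the wind-up and lifted straight out. Lateral force on the spanner while turning reached about 5 N at most.
- **Stop check:** I know the stop only from torque. It rose as expected for one 0.04 rad step, but a further 0.012 rad raised it by only 0.012 N m, not the 0.05 expected. That difference is close to the sensor noise.
- **Angle check:** The picture afterwards showed the holes about 0.69 rad clockwise of the start. The tool's own turn suggests about 0.73 rad, which agrees within the pin slack.
- **Putting back:** The last views show the spanner upright in the smaller stand, about 2.5 mm from where it stood. The press on the pad briefly reached about 15 N. The large spanner and stand are unmoved in those views. I did not recheck the tray, spare barrel and parts box with a measurement, but the arm never went near them.

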